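# Raise the splash cabinet's window to the mark

## Task

Open the window of the splash cabinet so that the root-scraping board inside can be reached: with the tips or the outside of the fingers, gently push the window up from beneath its black lip until its yellow pointer is level with the red mark clip on the left post, then take the hand away and leave the window standing there. Do not grip the lip, do not shove the window up with a jerk, and leave the red clip, the bowl, the jar and the scraper where they are.

Things in the scene. Friction and masses are not known exactly. Their poses are not given: they have to be found in the camera images.
- lip_edge (a point): Lowest line of the lip's round front bead (16 mm diameter), half-way along the lip, right under the bead's centre: 8 mm behind the lip's foremost line, 47 mm in front of the window's face. Push up here. It moves only straight up and down. Axes are the cabinet's: x level, into the cabinet, away from the robot; y left along the lip; z up. Below the lip is free space down to the table.
- pointer (a point): Outer (left) edge of the yellow pointer, a flat tab 6 mm high, 36 mm wide and 40 mm deep beyond the left end of the lip, half its height up: 8 mm above point lip_edge; it moves with the window. Axes as for lip_edge.
- mark (a point): Inner edge of the nose of the red clip (nose 8 mm high, sticking out 43 mm before the window's face; clip 16 mm high) on the left aluminium post, next to the yellow pointer, at half its height. The window is right when the pointer is at the height of this point. Axes as for lip_edge.
- sash (a joint): Height of the sliding window in m: 0 closed (lip's underside 110 mm above the table), 0.20 fully up; it starts between 0 and 0.04 and the mark lies between 0.08 and 0.17. Window and lip weigh about 0.8 kg and are counterweighted: it stays wherever it is left, and takes about 2 to 5 N to move up or down.
- lip_root (a point): The lip: black plastic ledge (orange on top) across the foot of the clear window: 260 mm wide along y, standing 55 mm out from the window's face towards the robot, 18 mm thick in all. Above it the window is an upright plane 226 mm high. This point lies on the window's face, half-way along, at the height of the lip's underside; axes as lip_edge.
- cabinet: Splash cabinet, fixed to the table: clear walls, white base, 400 mm wide (474 with the weight tubes), 200 deep, 342 high; at its front two aluminium posts, 536 mm high, 5 mm ahead of the window's face. Its sill (105 mm high) stands 22 mm behind the window's face. Origin on the table under the middle of the window's face; x into the cabinet, y left, z up.
- bowl: Loose steel bowl, 130 mm across, 55 mm high, on the table in front of and beside the lip; origin under its centre. To be left alone.
- jar: Loose amber jar with a white cap, 56 mm across, 90 mm high, on the table in front of and beside the lip; origin under its centre. To be left alone.
- scraper: Loose flat scraper, 200 mm long, about 25 mm high, lying on the table in front of the cabinet, roughly along y; origin under its middle, its x along its length. To be left alone.

How it is judged:
By the outcome, as a careful person would: the job done as asked, in the order asked, and still so for the second after the job is handed in, with the robot touching nothing.
It also fails if it takes over 42 s, if anything falls off the work surface, if the arm or the gripper's body presses on something with over 40 N, if the wrist force passes 120 N, or if a joint passes its speed limit or range.

## Robot

A 7-joint arm with a two-finger parallel gripper is mounted at the origin on the work surface. World frame = base frame: x ahead of the robot, y to its left, z up, the work surface at z = 0. Lengths are in m, angles in rad, forces in N, time in s.
With the tool pointing down it reaches from about 0.4 to 0.85 m from the base axis. Payload 4.5 kg.
Tool frame: the origin (TCP) lies between the finger pads; the fingertips stand 11 mm ahead of it and the grasp point (between the pads) lies 8 mm behind it (r.tip_reach is the distance from the TCP to the fingertips, in m); x points along the fingers, y is the direction in which the jaws open and shut, and the axes are right-handed (so a half turn about x gives the same grasp; the last joint's range is limited). The gripper opens to 88 mm and grips with 3 to 60 N. Pads are 18 mm wide; open, the fingers measure 123 mm over their backs; the gripper's body (75 mm by 187 mm) begins 45 mm behind the grasp point.
Start: joints at [-1.093, 0.689, -0.195, 1.565, 0.157, 0.902, -0.215], TCP at [0.268, 0.564, 0.25] pointing down, gripper open.
Joint ranges: [-3.01, 3.01], [-0.46, 2.08], [-1.47, 1.51], [0.13, 2.56], [-1, 4.14], [0.04, 2.09], [-2.66, 2.66]. Speed limits (rad/s): [2.57, 2.57, 3.14, 3.14, 3.14, 3.14, 3.14].

## Interface

Orientations are given as a unit quaternion [x, y, z, w].
In Python, from plant import r gives the robot as it stands.
- The arm moves only by the tool drive_tool, never from a script. Its argument "deltas" is a list of rows, each a list of 3 entries, a list of its own where there are three numbers: the turn, a rotation vector about the tool's x, y, z in degrees, then the shift along the tool's x, y, z in cm, then the finger opening in cm, from 0 to 8.81. A call has 1 to 12 rows; each row shifts and turns the commanded pose from where the row before left it, along the tool's axes as they then stand; what a row does not reach is not made up. A row lasts 1/12 s, in which the tool goes at most 41.7 mm and 7.16 degrees, less where a joint would pass 70% of its speed; a pose out of reach is approached as far as the arm can. A call is refused whole if a number of a shift passes 4.17 or a number of a turn 7.16, either way. A call with a gripper value outside its range is refused whole. The fingers move at their own pace and stop on an object; "force" is the grip in N (left out, the last holds). Time passes only in rows, so rows that do not move let the fingers close. It gives the time, the measured TCP pose, the force and the opening at its end, in the units of the state.
- r.get_state(): the state, without advancing time (a new reading comes with each control period).
- r.snapshot(name): name is "side" or "top" or "wrist"; returns a dict with "color" (400x640x3 uint8, red, green, blue), "fov_y" (degrees; the focal length in pixels is half the picture's height over the tangent of half this angle, whatever the lens; pixels are square), "cx", "cy" (the principal point, pixels), "extrinsics" (4x4, takes a point from world to camera coordinates); the wrist camera has in their place "tool_from_camera" (4x4, takes a point from camera to tool coordinates, whose origin is the TCP and whose axes are the tool frame's). Camera axes: x right, y up, looking along -z (the intrinsics and any distortion apply to the point x, -y, -z); pixel columns grow to the right and rows downward; lengths in m; the calibration is good to about 2 mm. A picture is of the moment at which its call begins: read the wrist's pose just before it. There is no depth.
- r.finish_job(): hands the job in, once; it reports no verdict.
The state is a dict: "clock": time; "q": joint angles; "qd": joint speeds; "joint_torque": joint torques, N m; "tool_pos": TCP position; "eef_rot": TCP orientation; "contact_force": force on the tool from outside, world axes, zero at the start; "moment": the same for the moment, N m; "opening": opening from 0.0 (shut) to 1.0 (fully open).
Only numpy, scipy, OpenCV 4.12 (cv2) and the standard library are available. Lean on these libraries where they do the work, as an engineer would, in place of code of your own. Each camera call takes 0.05 s, during which the arm holds its last target. There are 200 camera calls.

## Working session

There is one attempt and no reset: what is moved stays moved. The work goes in short steps, Python scripts to look and compute and a tool call to move; the robot and the scene stay as the last step left them, time stands still between calls to the robot, and variables do not carry over. Pictures are saved under pics/ and viewed, about 8 in all and at most 12, crops included, and the job is handed in when it is done.

Besides the shell and the picture viewer there is one more tool, called after "Call:" as a command line: name --argument value ..., lists and objects as JSON in quotes. drive_tool: Moves the arm, as the interface text tells. Its arguments: {"type":"object","properties":{"deltas":{"type":"array","items":{"type":"array"}},"force":{"type":"number"}},"required":["deltas"]}

```bash
ls; mkdir -p pics
python3 - <<'E'
from plant import r
import cv2,numpy as np
s=r.get_state();print(s['clock'],s['tool_pos'],s['eef_rot'],s['contact_force'],r.tip_reach)
for n in('side','top'):
    p=r.snapshot(n);cv2.imwrite(f'pics/{n}0.png',p['color'][:,:,::-1])
    print(n,p['fov_y'],p['cx'],p['cy'],np.round(p['extrinsics'],4).tolist(),[k for k in p])
E
```

```text
pics
0.0 [0.26814041 0.56391963 0.24891367] [ 0.15496848  0.68987396 -0.15621834  0.68967711] [ 0.52976941  0.34559203 -0.39355554] 0.011
side 54.23599685489584 320.3446178291937 190.38500388537577 [[0.4109, -0.9116, 0.0084, -0.2546], [0.5964, 0.2758, 0.7538, -0.4632], [-0.6895, -0.3048, 0.657, -0.6088], [0.0, 0.0, 0.0, 1.0]] ['color', 'fov_y', 'cx', 'cy', 'extrinsics']
top 50.41037189520033 323.16462805398737 197.80574769160202 [[-0.0136, -0.9998, -0.0109, 0.0295], [0.987, -0.0152, 0.1602, -0.6271], [-0.1603, -0.0086, 0.987, -0.9161], [0.0, 0.0, 0.0, 1.0]] ['color', 'fov_y', 'cx', 'cy', 'extrinsics']
```

View pics/side0.png

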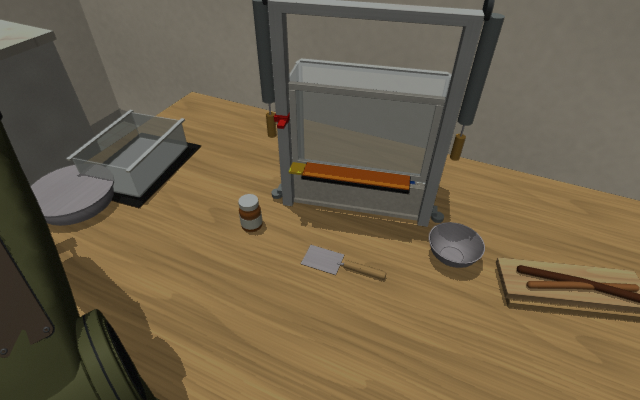

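View pics/top0.png

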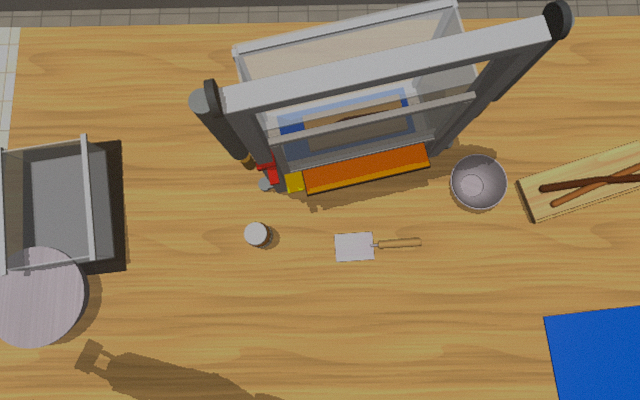

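The side view shows the orange lip from (303,170) to (410,183), the yellow pointer at (297,168) and the red clip at (282,120). In the top view the lip's front edge runs (308,193)–(430,165). The jar is at (257,234), the scraper at (375,245) and the bowl at (478,183). Next I'll enlarge both views and mask the colours.

```bash
cat > h.py <<'E'
import numpy as np,cv2
from scipy.spatial.transform import Rotation as R
def cam(p,T=None):
    """returns origin, ray function (world)"""
    E=p['extrinsics'] if T is None else np.linalg.inv(T@p['tool_from_camera'])
    f=200/np.tan(np.radians(p['fov_y'])/2)
    C=np.linalg.inv(E)
    def ray(u):
        d=C[:3,:3]@np.array([(u[0]-p['cx'])/f,-(u[1]-p['cy'])/f,-1]);return d/np.linalg.norm(d)
    def proj(X):
        c=E[:3,:3]@np.asarray(X)+E[:3,3];return np.array([p['cx']+f*c[0]/-c[2],p['cy']+f*c[1]/c[2]])
    return C[:3,3],ray,proj
def toolT(s):
    T=np.eye(4);T[:3,:3]=R.from_quat(s['eef_rot']).as_matrix();T[:3,3]=s['tool_pos'];return T
def tri(o1,d1,o2,d2):
    A=np.stack([d1,-d2],1);t=np.linalg.lstsq(A,o2-o1,rcond=None)[0]
    a,b=o1+t[0]*d1,o2+t[1]*d2;return (a+b)/2,np.linalg.norm(a-b)
def onz(o,d,z): return o+d*(z-o[2])/d[2]
def masks(im):
    h=cv2.cvtColor(im,cv2.COLOR_RGB2HSV)
    m=lambda a,b,s,v:cv2.inRange(h,(a,s,v),(b,255,255))
    return dict(red=m(0,4,200,90)|m(175,180,200,90),orange=m(6,15,215,100),yellow=m(22,32,190,80))
E
python3 - <<'E'
from h import *
from plant import r
P={n:r.snapshot(n) for n in('side','top')}
for n,p in P.items():
    for k,m in masks(p['color']).items():
        nc,_,st,ce=cv2.connectedComponentsWithStats(m)
        for i in range(1,nc):
            if st[i,4]>25: print(n,k,st[i],ce[i].round(1))
a=P['side']['color'][105:225,255:455];b=P['top']['color'][130:220,240:440]
f=lambda x:cv2.resize(x,None,fx=4,fy=4,interpolation=cv2.INTER_CUBIC)[:,:,::-1]
cv2.imwrite('pics/c1.png',f(a));cv2.imwrite('pics/c2.png',f(b))
E
```

```text
side red [277 119   9   7  49] [281.4 122.1]
side orange [ 303  163  107   23 1051] [356.2 173.9]
side yellow [289 163  17  11 142] [296.6 168. ]
top red [256 161  23  24 204] [270.5 172.1]
top orange [ 303  143  126   48 2284] [364.5 165.3]
top yellow [285 171  20  23 336] [294.4 181.8]
```

View pics/c1.png

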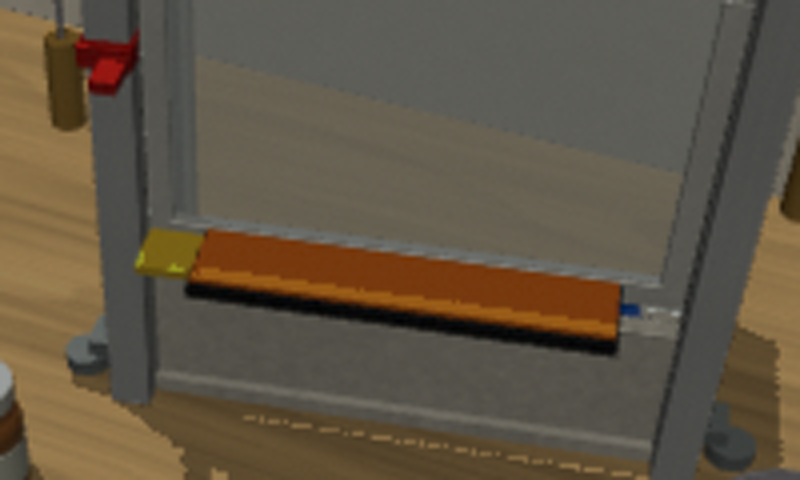

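View pics/c2.png

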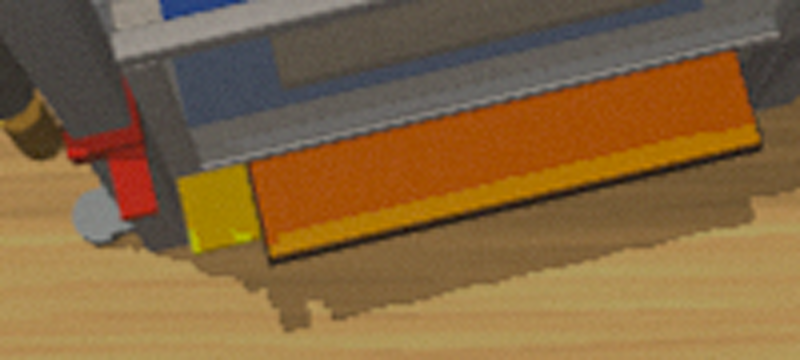

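The crops show the lip with its black underside: side crop front-bottom line from (190,293) to (615,350). The pointer's outer front corner is at (137,268) in the side crop and (192,250) in the top crop. The red nose's inner front corner is at (120,90) and (155,212).

```bash
cat > t1.py <<'E'
from h import *
from plant import r
P={n:cam(r.snapshot(n)) for n in('side','top')}
S=lambda u,v:P['side'][1]((255+u/4-.4,105+v/4-.4)); T=lambda u,v:P['top'][1]((240+u/4-.4,130+v/4-.4))
pts=dict(backL=((208,232),(250,160)),backR=((620,287),(737,52)),frontL=((190,283),(270,255)),frontR=((617,338),(762,142)),
 ptrF=((137,265),(192,250)),ptrB=((150,230),(178,178)),noseIn=((120,84),(155,212)),noseOut=((91,78),(122,218)))
X={}
for k,(a,b) in pts.items():
    X[k],e=tri(P['side'][0],S(*a),P['top'][0],T(*b)); print(k,X[k].round(4),round(e,4))
d=X['backR']-X['backL'];print('W',np.linalg.norm(d),'yaw of y axis',np.degrees(np.arctan2(-d[0],-d[1])) )
d=X['frontR']-X['frontL'];print('W',np.linalg.norm(d),np.degrees(np.arctan2(-d[0],-d[1])),'depth',np.linalg.norm((X['backL']-X['frontL'])[:2]))
for n,u,z in(('jarcap',(257,233),.09),('bowl',(478,182),.05),('blade',(354,246),.0),('handle',(420,243),.02)):
    print(n,onz(P['top'][0],P['top'][1](u),z).round(3))
E
python3 t1.py
```

```text
backL [0.6697 0.062  0.1552] 0.0003
backR [ 0.7221 -0.1894  0.1575] 0.0
frontL [0.6209 0.0515 0.153 ] 0.0013
frontR [ 0.6744 -0.1997  0.1579] 0.0003
ptrF [0.6248 0.0909 0.1511] 0.0027
ptrB [0.6619 0.0994 0.1502] 0.0003
noseIn [0.6188 0.0933 0.2837] 0.0053
noseOut [0.6154 0.1084 0.2856] 0.0029
W 0.2567673501006306 yaw of y axis -11.77869521677221
W 0.256883857300298 -12.01430820561291 depth 0.04987728048649214
jarcap [0.546 0.164 0.09 ]
bowl [ 0.659 -0.333  0.05 ]
blade [ 0.52 -0.05  0.  ]
handle [ 0.524 -0.201  0.02 ]
```

```bash
cat > plan.py <<'E'
import sys
from h import *
from plant import r
def plan(pos,pitch=0,yaw=12,roll=0):
    s=r.get_state();M=R.from_quat(s['eef_rot']);p=s['tool_pos']
    print('t',s['clock'],'pos',p.round(4),'F',s['contact_force'].round(1),'q',np.round(s['q'],2).tolist(),'op',s['opening'])
    print('axes x,y,z\n',M.as_matrix().T.round(3))
    print('shift cm (tool axes now)',(M.inv().apply(np.array(pos)-p)*100).round(2))
    for fl in(1,-1):
        c,n=np.cos(np.radians(yaw)),np.sin(np.radians(yaw));cp,sp=np.cos(np.radians(pitch)),np.sin(np.radians(pitch))
        x=np.array([c*cp,n*cp,sp]);y=fl*np.array([-n,c,0]);D=R.from_matrix(np.stack([x,y,np.cross(x,y)],1))
        rv=np.degrees((M.inv()*D).as_rotvec());print('turn deg',fl,rv.round(1),'rows',np.linalg.norm(rv)/7.16)
if __name__=='__main__': plan([float(a) for a in sys.argv[1:4]],*[float(a) for a in sys.argv[4:]])
E
python3 plan.py .55 -.095 .25
```

```text
t 0.3 pos [0.2683 0.5643 0.2495] F [-0.3  0.1  0.2] q [-1.09, 0.69, -0.19, 1.57, 0.16, 0.9, -0.22] op 1.0024611176599898
axes x,y,z
 [[-0.    -0.    -1.   ]
 [ 0.429  0.903 -0.001]
 [ 0.903 -0.429  0.   ]]
shift cm (tool axes now) [-3.000e-02 -4.745e+01  5.375e+01]
turn deg 1 [-29.3 -86.5  29.3] rows 13.396120800127518
turn deg -1 [105.7  35.9 105.8] rows 21.4799906604199
```

Call:
drive_tool --deltas '[[[0,0,0],[0,-1,1.1],0],[[0,0,0],[0,-2,2.3],0],[[0,0,0],[0,-2,2.3],0],[[0,0,0],[0,-2,2.3],0],[[0,0,0],[0,-2,2.3],0],[[0,0,0],[0,-2,2.3],0],[[0,0,0],[0,-2,2.3],0],[[0,0,0],[0,-2,2.3],0],[[0,0,0],[0,-2,2.3],0],[[0,0,0],[0,-2,2.3],0],[[0,0,0],[0,-2,2.3],0],[[0,0,0],[0,-2,2.3],0]]' --force 20

```text
clock: 1.3
tool_pos: [0.4085, 0.2421, 0.2499]
eef_rot: [0.156, 0.69, -0.155, 0.69]
contact_force: [-0.5, -0.2, 0.1]
opening: 0.114
```

Call:
drive_tool --deltas '[[[0,0,0],[0,-2,2.3],0],[[0,0,0],[0,-2,2.3],0],[[0,0,0],[0,-2,2.3],0],[[0,0,0],[0,-2,2.3],0],[[0,0,0],[0,-2,2.3],0],[[0,0,0],[0,-2,2.3],0],[[0,0,0],[0,-2,2.3],0],[[0,0,0],[0,-2,2.3],0],[[0,0,0],[0,-2,2.3],0],[[0,0,0],[0,-2,2.2],0],[[0,0,0],[0,-2,2.0],0],[[0,0,0],[0,-1.4,1.4],0]]'

```text
clock: 2.3
tool_pos: [0.5457, -0.0843, 0.2496]
eef_rot: [0.156, 0.689, -0.157, 0.69]
contact_force: [0.2, 0.2, 0.1]
opening: 0.008
```

```bash
python3 plan.py .55 -.095 .25
```

```text
t 2.3 pos [ 0.5457 -0.0843  0.2496] F [0.2 0.2 0.1] q [0.24, 0.6, -0.28, 1.79, 0.22, 0.79, 0.97] op 0.007897873859146021
axes x,y,z
 [[ 0.    -0.001 -1.   ]
 [ 0.432  0.902 -0.001]
 [ 0.902 -0.432  0.001]]
shift cm (tool axes now) [-0.04 -0.78  0.85]
turn deg 1 [-29.4 -86.4  29.5] rows 13.398123061000268
turn deg -1 [105.7  36.  105.6] rows 21.467216401186747
```

Call:
drive_tool --deltas '[[[-1.84,-5.4,1.84],[0,0,0],0],[[-1.84,-5.4,1.84],[0,0,0],0],[[-1.84,-5.4,1.84],[0,0,0],0],[[-1.84,-5.4,1.84],[0,0,0],0],[[-1.84,-5.4,1.84],[0,0,0],0],[[-1.84,-5.4,1.84],[0,0,0],0],[[-1.84,-5.4,1.84],[0,0,0],0],[[-1.84,-5.4,1.84],[0,0,0],0],[[-1.84,-5.4,1.84],[0,0,0],0],[[-1.84,-5.4,1.84],[0,0,0],0]]'

```text
clock: 3.13
tool_pos: [0.513, -0.0951, 0.2295]
eef_rot: [0.093, 0.548, -0.097, 0.825]
contact_force: [-0.5, -0.4, -0.3]
opening: 0.005
```

```bash
python3 plan.py .55 -.095 .25
```

```text
t 3.1333 pos [ 0.513  -0.0951  0.2295] F [-0.5 -0.4 -0.3] q [0.34, 0.52, -0.4, 2.25, 1.55, 0.24, -0.17] op 0.00489606834909297
axes x,y,z
 [[ 0.38  -0.059 -0.923]
 [ 0.262  0.964  0.046]
 [ 0.887 -0.26   0.381]]
shift cm (tool axes now) [-0.49  1.08  4.06]
turn deg 1 [-18.3 -65.6  22.4] rows 10.011156510220856
turn deg -1 [133.5  30.2  88.2] rows 22.738855725353947
```

Call:
drive_tool --deltas '[[[-1.8,-6.4,2.2],[0,0,0],0],[[-1.8,-6.4,2.2],[0,0,0],0],[[-1.8,-6.4,2.2],[0,0,0],0],[[-1.8,-6.4,2.2],[0,0,0],0],[[-1.8,-6.4,2.2],[0,0,0],0],[[-1.8,-6.4,2.2],[0,0,0],0]]'

```text
clock: 3.63
tool_pos: [0.5045, -0.1044, 0.2113]
eef_rot: [0.039, 0.423, -0.044, 0.904]
contact_force: [-0.7, 1.5, -2.6]
opening: 0.007
```

```bash
python3 plan.py .53 -.1 .25
```

```text
t 3.6333 pos [ 0.5045 -0.1044  0.2113] F [-0.7  1.5 -2.6] q [0.72, 0.79, -1.0, 2.54, 2.36, 0.92, -0.76] op 0.006808316411756623
axes x,y,z
 [[ 0.639 -0.047 -0.768]
 [ 0.114  0.993  0.034]
 [ 0.761 -0.109  0.64 ]]
shift cm (tool axes now) [-1.36  0.85  4.37]
turn deg 1 [ -9.9 -49.4  16.5] rows 7.407193644137834
turn deg -1 [153.   23.7  71.2] rows 23.804683535124536
```

Call:
drive_tool --deltas '[[[0,0,0],[0,0.2,1.0],0],[[0,0,0],[0,0.2,1.5],0],[[0,0,0],[0,0.2,1.5],0],[[0,0,0],[0,0.2,1.5],0],[[-1.2,-3,1],[0,0.2,1],0],[[-1.2,-5,1.6],[0,0,0],0],[[-1.2,-5,1.6],[0,0,0],0],[[-1.2,-5,1.6],[0,0,0],0],[[-1.2,-5,1.6],[0,0,0],0],[[-1.2,-5,1.6],[0,0,0],0]]'

```text
clock: 4.47
tool_pos: [0.5766, -0.106, 0.2511]
eef_rot: [0.006, 0.222, 0.044, 0.974]
contact_force: [-0.2, -1.0, -0.9]
opening: 0.006
```

```bash
python3 plan.py .55 -.095 .25
```

```text
t 4.4667 pos [ 0.5766 -0.106   0.2511] F [-0.2 -1.  -0.9] q [0.97, 1.26, -1.47, 2.56, 2.65, 1.34, -0.27] op 0.0058339143079082865
axes x,y,z
 [[ 0.897  0.089 -0.432]
 [-0.084  0.996  0.032]
 [ 0.433  0.008  0.901]]
shift cm (tool axes now) [-2.25  1.31 -1.24]
turn deg 1 [ -3.4 -25.5   6.7] rows 3.707187402860648
turn deg -1 [172.   10.2  38.9] rows 24.66938520271456
```

Call:
drive_tool --deltas '[[[0,0,0],[0.3,0.1,-0.7],0],[[0,0,0],[0.65,0.1,-1.35],0],[[0,0,0],[0.65,0.1,-1.35],0],[[0,0,0],[0.65,0.1,-1.35],0],[[0,0,0],[0.65,0.1,-1.35],0],[[0,0,0],[0.65,0.1,-1.35],0],[[0,0,0],[0.65,0.1,-1.35],0],[[0,0,0],[0.65,0.1,-1.35],0],[[0,0,0],[0.65,0.1,-1.35],0],[[0,0,0],[0.65,0.1,-1.35],0]]'

```text
clock: 5.3
tool_pos: [0.5799, -0.0913, 0.1094]
eef_rot: [0.008, 0.224, 0.046, 0.974]
contact_force: [-0.3, 0.3, 0.4]
opening: 0.003
```

```bash
python3 plan.py .58 -.088 .10
python3 - <<'E'
from plant import r
import cv2
cv2.imwrite('pics/s1.png',r.snapshot('side')['color'][:,:,::-1])
E
```

```text
t 5.3 pos [ 0.5799 -0.0913  0.1094] F [-0.3  0.3  0.4] q [0.94, 1.67, -1.33, 2.53, 2.95, 1.48, -0.07] op 0.0033307000909443734
axes x,y,z
 [[ 0.896  0.093 -0.435]
 [-0.086  0.996  0.036]
 [ 0.436  0.005  0.9  ]]
shift cm (tool axes now) [ 0.44  0.3  -0.84]
turn deg 1 [ -3.6 -25.6   6.5] rows 3.7248618794869635
turn deg -1 [171.8   9.9  39.1] rows 24.641072452240707
```

View pics/s1.png

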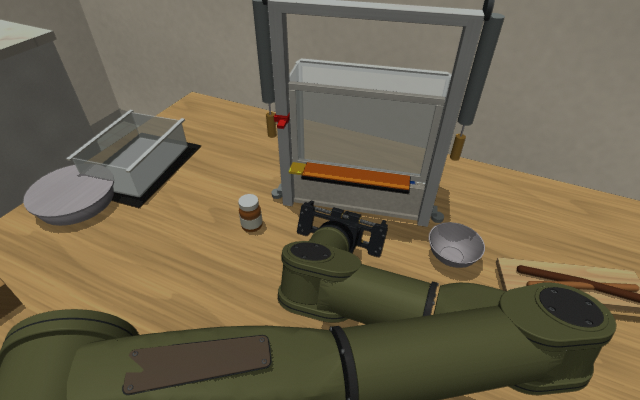

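The side view shows the hand low in front of the lip at about (345,225), clear of the jar, scraper and bowl. The elbow is out to the right, above the table. Next I'll go under the lip.

Call:
drive_tool --deltas '[[[0,0,0],[0.5,0.05,-0.2],0],[[0,0,0],[0.67,0.1,0.32],0],[[0,0,0],[0.67,0.1,0.32],0],[[0,0,0],[0.67,0.1,0.32],0],[[0,0,0],[0.67,0.1,0.32],0],[[0,0,0],[0.67,0.1,0.32],0],[[0,0,0],[0.67,0.1,0.32],0],[[-0.5,-3,0.8],[0,0,0],0],[[-0.7,-4,1.2],[0,0,0],0],[[-0.7,-4,1.2],[0,0,0],0],[[-0.7,-4,1.2],[0,0,0],0],[[0,0,0],[0,0,0],0]]'

```text
clock: 6.35
tool_pos: [0.6267, -0.0815, 0.1029]
eef_rot: [0.001, 0.095, 0.086, 0.992]
contact_force: [-1.4, -0.8, -0.7]
opening: 0.008
```

```bash
python3 plan.py .6555 -.0724 .11
```

```text
t 6.35 pos [ 0.6267 -0.0815  0.1029] F [-1.4 -0.8 -0.7] q [1.03, 1.84, -1.25, 2.35, 3.37, 1.2, 0.03] op 0.008487986354022118
axes x,y,z
 [[ 0.967  0.171 -0.187]
 [-0.171  0.985  0.018]
 [ 0.188  0.014  0.982]]
shift cm (tool axes now) [2.81 0.42 1.25]
turn deg 1 [ -1.3 -10.8   2.1] rows 1.54380744035437
turn deg -1 [177.9   3.2  16.8] rows 24.96417236466235
```

Call:
drive_tool --deltas '[[[-0.4,-4,0.8],[0,0,0],0],[[-0.4,-4,0.8],[0,0,0],0],[[0,0,0],[0.7,0.1,0.05],0],[[0,0,0],[0.7,0.1,0.05],0],[[0,0,0],[0.7,0.1,0.05],0],[[0,0,0],[0.7,0.1,0.05],0],[[0,0,0],[0,0,0],0]]'

```text
clock: 6.93
tool_pos: [0.6556, -0.0698, 0.1095]
eef_rot: [0.0, 0.022, 0.102, 0.995]
contact_force: [-0.2, -0.3, -0.4]
opening: 0.007
```

```bash
python3 plan.py .6555 -.0724 .12
python3 - <<'E'
from plant import r
import cv2
a=r.snapshot('side')['color'][90:240,230:480];w=r.snapshot('wrist')['color']
o=cv2.vconcat([cv2.resize(a,(500,300)),cv2.resize(w,(500,300))])
cv2.imwrite('pics/s2.png',o[:,:,::-1])
E
```

```text
t 6.9333 pos [ 0.6556 -0.0698  0.1095] F [-0.2 -0.3 -0.4] q [1.04, 1.93, -1.26, 2.23, 3.56, 1.05, 0.01] op 0.007056757243296374
axes x,y,z
 [[ 0.978  0.203 -0.043]
 [-0.203  0.979  0.005]
 [ 0.043  0.004  0.999]]
shift cm (tool axes now) [-0.11 -0.25  1.05]
turn deg 1 [-0.3 -2.5  0.3] rows 0.3493176039038927
turn deg -1 [179.7   0.4   3.9] rows 25.09902666526935
```

View pics/s2.png

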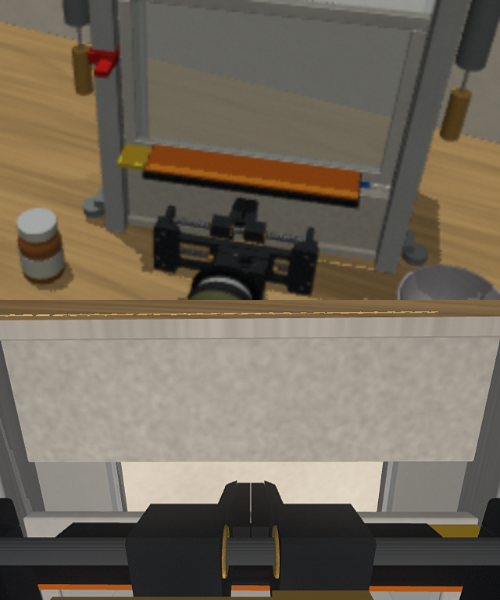

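The crop shows the closed fingertips under the lip, near its centre. The wrist view, which is upside down, agrees. Now a slow rise to contact.

Call:
drive_tool --deltas '[[[0,0,0],[0,0,0.2],0],[[0,0,0],[0,0,0.2],0],[[0,0,0],[0,0,0.2],0],[[0,0,0],[0,0,0.2],0],[[0,0,0],[0,0,0.15],0],[[0,0,0],[0,0,0.15],0],[[0,0,0],[0,0,0.15],0],[[0,0,0],[0,0,0.15],0]]'

```text
clock: 7.7
tool_pos: [0.6544, -0.0707, 0.1217]
eef_rot: [0.001, 0.023, 0.102, 0.995]
contact_force: [-0.1, -0.2, 0.3]
opening: 0.008
```

Call:
drive_tool --deltas '[[[0,0,0],[0,0,0.15],0],[[0,0,0],[0,0,0.15],0],[[0,0,0],[0,0,0.15],0],[[0,0,0],[0,0,0.15],0]]'

```text
clock: 8.03
tool_pos: [0.6547, -0.0706, 0.1277]
eef_rot: [0.001, 0.023, 0.102, 0.995]
contact_force: [0.2, -1.1, -0.4]
opening: 0.005
```

Call:
drive_tool --deltas '[[[0,0,0],[0,0,0.15],0],[[0,0,0],[0,0,0.15],0],[[0,0,0],[0,0,0.15],0],[[0,0,0],[0,0,0.15],0]]'

```text
clock: 8.37
tool_pos: [0.6549, -0.0706, 0.1324]
eef_rot: [0.001, 0.024, 0.102, 0.995]
contact_force: [-0.3, -0.2, -2.7]
opening: 0.002
```

Call:
drive_tool --deltas '[[[0,0,0],[0,0,0.15],0],[[0,0,0],[0,0,0.15],0],[[0,0,0],[0,0,0.15],0],[[0,0,0],[0,0,0.15],0]]'

```text
clock: 8.7
tool_pos: [0.655, -0.0706, 0.1392]
eef_rot: [0.001, 0.023, 0.102, 0.995]
contact_force: [-2.7, -0.7, -3.6]
opening: 0.003
```

Call:
drive_tool --deltas '[[[0,0,0],[-0.01,0,0.2],0],[[0,0,0],[-0.01,0,0.25],0],[[0,0,0],[-0.01,0,0.3],0],[[0,0,0],[-0.01,0,0.3],0],[[0,0,0],[-0.01,0,0.3],0],[[0,0,0],[-0.01,0,0.3],0],[[0,0,0],[-0.01,0,0.3],0],[[0,0,0],[-0.01,0,0.3],0],[[0,0,0],[-0.01,0,0.3],0],[[0,0,0],[-0.01,0,0.3],0],[[0,0,0],[-0.01,0,0.3],0],[[0,0,0],[-0.01,0,0.3],0]]'

```text
clock: 9.7
tool_pos: [0.6555, -0.0705, 0.1744]
eef_rot: [0.001, 0.023, 0.102, 0.995]
contact_force: [-3.6, -0.5, -4.4]
opening: 0.0
```

Call:
drive_tool --deltas '[[[0,0,0],[-0.01,0,0.3],0],[[0,0,0],[-0.01,0,0.3],0],[[0,0,0],[-0.01,0,0.3],0],[[0,0,0],[-0.01,0,0.3],0],[[0,0,0],[-0.01,0,0.3],0],[[0,0,0],[-0.01,0,0.3],0],[[0,0,0],[-0.01,0,0.3],0],[[0,0,0],[-0.01,0,0.3],0],[[0,0,0],[-0.01,0,0.3],0],[[0,0,0],[-0.01,0,0.3],0],[[0,0,0],[-0.01,0,0.2],0],[[0,0,0],[0,0,0.1],0]]'

```text
clock: 10.7
tool_pos: [0.6561, -0.0709, 0.2078]
eef_rot: [0.001, 0.022, 0.102, 0.995]
contact_force: [-1.4, 1.5, -3.7]
opening: 0.007
```

```bash
python3 plan.py .6555 -.0724 .26
python3 - <<'E'
from plant import r
import cv2
p=[r.snapshot(n)['color'] for n in('side','top')]
a=p[0][90:165,255:355];b=p[1][140:215,240:340]
f=lambda x:cv2.resize(x,None,fx=4,fy=4,interpolation=cv2.INTER_CUBIC)
cv2.imwrite('pics/s3.png',cv2.hconcat([f(a),f(b)])[:,:,::-1])
E
```

```text
t 10.7 pos [ 0.6561 -0.0709  0.2078] F [-1.4  1.5 -3.7] q [0.99, 1.73, -1.37, 2.35, 3.36, 1.18, -0.01] op 0.006696702359444954
axes x,y,z
 [[ 0.978  0.202 -0.044]
 [-0.202  0.979  0.006]
 [ 0.044  0.003  0.999]]
shift cm (tool axes now) [-0.32 -0.11  5.21]
turn deg 1 [-0.4 -2.5  0.3] rows 0.35637566999916975
turn deg -1 [179.6   0.5   3.9] rows 25.088039885527316
```

View pics/s3.png

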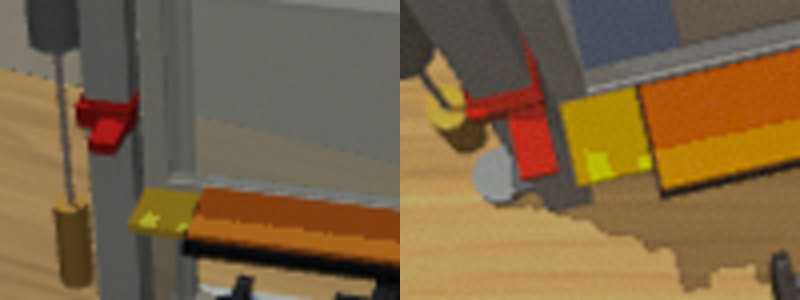

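The side half of the crop shows the pointer's front edge near (160,232) and the clip nose's front edge near (105,150), so the pointer is still well below the mark. I'll measure the remaining rise in the plane of the two front faces.

```bash
cat > lev.py <<'E'
from h import *
from plant import r
ps=[r.snapshot('side') for _ in range(3)];p=ps[0]
im=np.mean([q['color'].astype(float) for q in ps],0)
o,ray,proj=cam(p)
root=np.array([.7015,-.0626,0]);ax=np.array([.978,.208,0]);ay=np.array([-.208,.978,0])
C=lambda x,y,z:root+x*ax+y*ay+z*np.array([0,0,1])
def z_on(u):d=ray(u);X=o+d*((ax@(C(-.043,0,0)-o))/(ax@d));return X[2],ay@(X-root)
print('R-B columns (rows down)')
for name,cols,ref in(('nose',range(277,287),None),('ptr',range(288,306),None)):
    m=masks(im.astype(np.uint8))['red' if name=='nose' else 'yellow']
    ys,xs=np.nonzero(m[100:200,260:330]);y0,y1=ys.min()+100-2,ys.max()+100+4
    print(name,'rows',y0,y1)
    for c in cols:
        if c<min(xs)+258: continue
        print(c,' '.join('%3d/%3d'%(im[y,c,0],im[y,c,2]) for y in range(y0,y1)))
    b=[];[b.append((c,max(np.nonzero(m[:,c])[0]))) for c in cols if m[100:200,c].any()]
    for c,yb in b:
        # sub-pixel bottom: R-B drop to half
        s=im[:,c,0]-im[:,c,2];h=s[yb-1]/2
        k=yb-1
        while s[k]>h:k+=1
        y=k-1+(s[k-1]-h)/(s[k-1]-s[k]);zz=z_on((c,y));print('bottom',c,round(y,2),'z %.4f yc %.4f'%zz)
E
python3 lev.py
```

```text
R-B columns (rows down)
nose rows 113 129
277  83/ 80  86/ 76 106/ 12 109/ 11  83/  9  82/  6  82/  9  81/  9  79/ 19  82/ 60 107/ 74 130/ 44 104/ 11  80/ 10  84/ 30  99/ 63
278  83/ 81  86/ 76 105/ 16 105/ 12  86/  8  81/  5  82/  8  85/  8  96/ 10 124/ 14 166/ 22 162/ 20 123/ 14  82/  9  81/ 16  82/ 48
279  83/ 81  86/ 76 101/ 26 105/ 13  91/ 10  83/  9  88/  8 120/ 13 150/ 18 166/ 21 165/ 20 163/ 20 139/ 16  81/  8  81/ 11  82/ 36
280  84/ 81  85/ 76 101/ 26 105/ 11  99/ 10  85/  7 111/ 12 166/ 21 166/ 20 166/ 21 166/ 21 163/ 20 140/ 17  81/  8  81/ 10  81/ 35
281  84/ 81  87/ 78 101/ 29 106/ 11 106/ 12  90/  9 115/ 13 166/ 22 166/ 21 166/ 21 166/ 20 164/ 21 142/ 16  81/  6  81/  8  81/ 28
282  83/ 81  84/ 77  96/ 47 106/ 11 108/ 12  90/  9 115/ 15 166/ 21 166/ 21 166/ 20 166/ 22 165/ 20 159/ 20  83/ 10  81/  7  81/ 27
283  83/ 81  84/ 79  91/ 59 107/ 13 110/ 13  83/  6 113/ 13 159/ 20 166/ 21 166/ 23 165/ 21 162/ 21 151/ 18  89/ 10  79/ 13  81/ 32
284  84/ 81  84/ 79  92/ 61 107/ 11 111/ 14  84/  8 105/ 12 114/ 12 165/ 21 161/ 20 154/ 18 125/ 13  75/  6  58/ 20  67/ 42  78/ 67
28
[... 3096 characters left out ...]
136/ 18 163/ 25 168/ 26 168/ 26 168/ 27 162/ 25  97/ 11  33/ 11  14/ 15
bottom 288 147.39 z 0.2219 yc 0.1635
bottom 289 147.56 z 0.2218 yc 0.1610
bottom 290 147.73 z 0.2217 yc 0.1586
bottom 291 148.07 z 0.2210 yc 0.1562
bottom 292 148.06 z 0.2215 yc 0.1537
bottom 293 148.32 z 0.2211 yc 0.1513
bottom 294 148.42 z 0.2212 yc 0.1489
bottom 295 148.86 z 0.2203 yc 0.1465
bottom 296 148.79 z 0.2209 yc 0.1440
bottom 297 149.09 z 0.2204 yc 0.1416
bottom 298 148.93 z 0.2213 yc 0.1391
bottom 299 148.87 z 0.2218 yc 0.1367
bottom 300 148.58 z 0.2230 yc 0.1343
bottom 301 147.53 z 0.2264 yc 0.1317
bottom 302 149.38 z 0.2215 yc 0.1295
bottom 303 149.39 z 0.2219 yc 0.1270
bottom 304 149.66 z 0.2215 yc 0.1246
```

Call:
drive_tool --deltas '[[[0,0,0],[-0.01,0,0.2],0],[[0,0,0],[-0.02,0,0.3],0],[[0,0,0],[-0.02,0,0.3],0],[[0,0,0],[-0.02,0,0.3],0],[[0,0,0],[-0.02,0,0.3],0],[[0,0,0],[-0.02,0,0.3],0],[[0,0,0],[-0.02,0,0.3],0],[[0,0,0],[-0.02,0,0.3],0],[[0,0,0],[-0.02,0,0.3],0],[[0,0,0],[-0.02,0,0.3],0]]'

```text
clock: 11.78
tool_pos: [0.6556, -0.0714, 0.2365]
eef_rot: [0.001, 0.023, 0.101, 0.995]
contact_force: [2.6, -0.2, -4.2]
opening: 0.007
```

Call:
drive_tool --deltas '[[[0,0,0],[-0.02,0,0.3],0],[[0,0,0],[-0.02,0,0.3],0],[[0,0,0],[-0.02,0,0.3],0],[[0,0,0],[-0.02,0,0.3],0],[[0,0,0],[-0.02,0,0.3],0],[[0,0,0],[-0.01,0,0.3],0],[[0,0,0],[-0.01,0,0.2],0],[[0,0,0],[0,0,0.1],0],[[0,0,0],[0,0,0],0]]'

```text
clock: 12.53
tool_pos: [0.6552, -0.0713, 0.258]
eef_rot: [0.001, 0.022, 0.102, 0.995]
contact_force: [1.4, -1.7, -2.4]
opening: 0.005
```

```bash
cat > lev2.py <<'E'
from h import *
from plant import r
s=r.get_state();print(s['clock'],s['tool_pos'],s['contact_force'].round(1),np.round(s['q'],2))
ps=[r.snapshot('side') for _ in range(3)]
im=np.mean([q['color'].astype(float) for q in ps],0)
o,ray,_=cam(ps[0]);root=np.array([.7015,-.0626,0]);ax=np.array([.978,.208,0]);ay=np.array([-.208,.978,0])
def z_on(u):d=ray(u);X=o+d*((ax@(root-.043*ax-o))/(ax@d));return X[2].round(4),(ay@(X-root)).round(4)
for c in (280,281,282,289,290,291,292,293,294,295,296,297,298):
    print(c,'row118:',' '.join('%3d/%3d'%(im[y,c,0],im[y,c,2]) for y in range(118,136)))
for u in((281,126.7),(281,125.7),(290,128),(294.5,128),(294.5,129)):print(u,z_on(u))
x=im[100:150,260:330].astype(np.uint8)
cv2.imwrite('pics/'+__import__('sys').argv[1],cv2.resize(x,None,fx=10,fy=10,interpolation=cv2.INTER_NEAREST)[:,:,::-1])
E
python3 lev2.py l1.png
```

```text
12.5333 [ 0.65518294 -0.07132206  0.25797871] [ 1.4 -1.7 -2.4] [ 0.97  1.61 -1.41  2.39  3.27  1.23 -0.08]
280 row118:  89/  8 115/ 14 172/ 22 172/ 23 171/ 21 172/ 22 169/ 22 143/ 18  84/  9  84/ 12  85/ 37  86/ 84  86/ 84  87/ 84  87/ 85  87/ 85  87/ 85  88/ 85
281 row118:  94/ 10 118/ 13 171/ 21 171/ 22 172/ 22 171/ 21 169/ 22 148/ 19  85/ 12  84/ 10  84/ 29  86/ 84  87/ 84  86/ 84  87/ 84  87/ 84  88/ 85  87/ 85
282 row118:  93/  8 118/ 14 171/ 22 171/ 21 171/ 21 171/ 21 171/ 21 164/ 20  85/  8  84/  7  84/ 27  88/ 82  88/ 85  88/ 85  88/ 85  88/ 85  88/ 85  88/ 85
289 row118:  69/ 41  72/ 14  93/ 21 123/ 29 138/ 26 142/ 26 169/ 39 170/ 39 169/ 38 169/ 39 108/ 19 103/ 24  72/ 47  59/ 57  60/ 57  60/ 57  59/ 57  59/ 58
290 row118: 115/ 98 124/ 29 138/ 25 138/ 26 138/ 26 138/ 26 138/ 25 138/ 25 142/ 27 170/ 40 121/ 22 104/ 21  82/ 38  58/ 57  58/ 56  59/ 57  59/ 58  58/ 57
291 row118: 111/ 72 138/ 26 138/ 26 138/ 25 138/ 25 138/ 25 138/ 25 138/ 26 143/ 28 170/ 40 124/ 24 105/ 20  92/ 32  64/ 59  63/ 59  64/ 58  64/ 59  64/ 59
292 row118: 103/ 85 138/ 25 138/ 25 137/ 25 138/ 26 138/ 
[... 601 characters left out ...]
5 138/ 26 138/ 25 138/ 25 138/ 25 143/ 27 175/ 42 175/ 41 168/ 39 106/ 18 105/ 26  96/ 58  93/ 70  92/ 70  92/ 70  93/ 70
297 row118: 102/ 89 120/ 56 138/ 26 138/ 25 138/ 25 138/ 25 138/ 25 142/ 27 170/ 40 175/ 42 169/ 39 109/ 20 105/ 25  95/ 57  91/ 71  92/ 71  90/ 71  91/ 71
298 row118: 101/ 90 112/ 69 138/ 25 139/ 26 138/ 24 138/ 25 138/ 24 138/ 25 142/ 27 175/ 42 170/ 39 120/ 22 104/ 23  89/ 48  77/ 72  78/ 72  77/ 72  77/ 71
(281, 126.7) (np.float64(0.2766), np.float64(0.1774))
(281, 125.7) (np.float64(0.2793), np.float64(0.1772))
(290, 128) (np.float64(0.2762), np.float64(0.1562))
(294.5, 128) (np.float64(0.2776), np.float64(0.1456))
(294.5, 129) (np.float64(0.275), np.float64(0.1457))
```

View pics/l1.png

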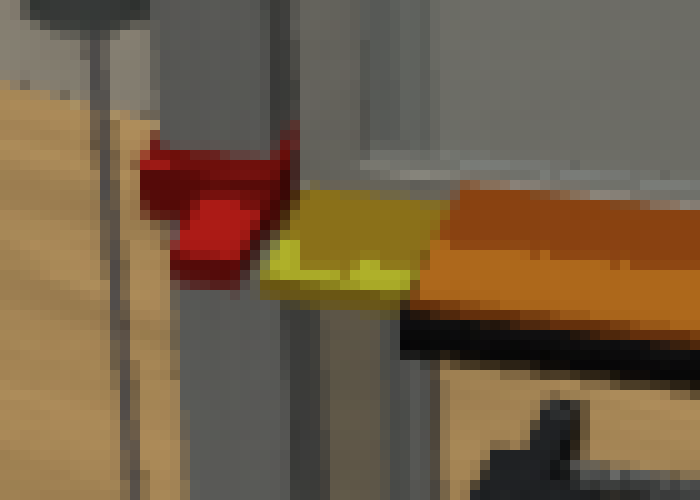

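The pixel view shows the nose's front face at rows 125.2–128.1 and the pointer's front face at rows 128.2–130.3. Allowing for the perspective slope, the pointer is about 2.5 mm low.

Call:
drive_tool --deltas '[[[0,0,0],[0,0,0.05],0],[[0,0,0],[0,0,0.1],0],[[0,0,0],[0,0,0.1],0],[[0,0,0],[0,0,0],0],[[0,0,0],[0,0,0],0]]'

```text
clock: 13.1
tool_pos: [0.6551, -0.0711, 0.2594]
eef_rot: [0.001, 0.023, 0.102, 0.995]
contact_force: [-1.5, 0.2, -2.4]
opening: 0.007
```

```bash
python3 lev2.py l2.png | sed -n '1p;3p;6p;10,12p'
```

```text
13.1 [ 0.65511769 -0.07114066  0.25943759] [-1.5  0.2 -2.4] [ 0.97  1.6  -1.41  2.39  3.26  1.23 -0.08]
281 row118:  94/ 11 119/ 14 172/ 22 171/ 22 172/ 21 172/ 23 169/ 21 148/ 19  84/  9  83/  7  84/ 29  87/ 84  87/ 84  86/ 84  87/ 85  87/ 84  88/ 85  87/ 85
290 row118: 135/ 67 138/ 26 139/ 26 138/ 25 139/ 26 138/ 25 138/ 25 138/ 26 141/ 27 153/ 34 106/ 18 102/ 26  57/ 56  58/ 56  58/ 57  59/ 57  59/ 57  59/ 57
294 row118: 112/ 69 138/ 26 138/ 25 138/ 25 139/ 26 138/ 26 139/ 26 139/ 26 149/ 30 169/ 39 121/ 23 105/ 22  99/ 48  92/ 70  92/ 70  92/ 70  91/ 70  92/ 71
295 row118: 112/ 73 138/ 26 138/ 26 138/ 25 138/ 25 139/ 26 139/ 26 144/ 27 175/ 41 170/ 40 121/ 23 105/ 21  99/ 47  93/ 70  93/ 70  92/ 70  92/ 71  92/ 71
296 row118: 104/ 86 138/ 25 139/ 26 138/ 26 139/ 26 138/ 25 138/ 27 143/ 28 174/ 40 170/ 40 124/ 24 106/ 19 102/ 37  93/ 71  92/ 70  93/ 70  92/ 70  93/ 70
```

Call:
drive_tool --deltas '[[[0,0,0],[0,0,0.05],0],[[0,0,0],[0,0,0.05],0],[[0,0,0],[0,0,0],0],[[0,0,0],[0,0,0],0],[[0,0,0],[0,0,0],0]]'

```text
clock: 13.67
tool_pos: [0.6553, -0.0712, 0.2608]
eef_rot: [0.001, 0.022, 0.102, 0.995]
contact_force: [-2.1, -0.9, -3.1]
opening: 0.005
```

```bash
python3 lev2.py l3.png | sed -n '1p;3p;6p;10,12p'
```

```text
13.6667 [ 0.65529512 -0.07117345  0.26080265] [-2.1 -0.9 -3.1] [ 0.97  1.6  -1.41  2.39  3.26  1.23 -0.08]
281 row118:  94/  9 119/ 13 171/ 22 172/ 22 172/ 22 172/ 22 170/ 22 148/ 18  84/ 10  84/  9  84/ 29  87/ 84  87/ 84  86/ 83  88/ 84  87/ 84  87/ 84  88/ 85
290 row118: 145/ 52 138/ 25 139/ 25 138/ 25 139/ 26 138/ 24 138/ 25 143/ 27 169/ 39 122/ 24 103/ 21  80/ 39  58/ 56  58/ 56  60/ 58  59/ 57  58/ 57  60/ 58
294 row118: 129/ 37 139/ 27 138/ 26 138/ 25 139/ 27 138/ 25 138/ 26 139/ 26 146/ 30 153/ 33 106/ 18 105/ 30  92/ 71  93/ 71  93/ 71  92/ 71  92/ 71  92/ 70
295 row118: 129/ 37 138/ 24 138/ 26 139/ 26 139/ 26 138/ 25 138/ 25 149/ 30 173/ 40 153/ 34 106/ 18 105/ 30  92/ 68  92/ 70  93/ 71  92/ 71  92/ 70  93/ 71
296 row118: 129/ 40 138/ 26 138/ 24 139/ 26 138/ 26 138/ 25 143/ 27 175/ 42 174/ 41 155/ 34 106/ 19 105/ 27  95/ 58  92/ 71  93/ 71  93/ 71  92/ 71  93/ 70
```

The pointer's mid-height is now 276.5–277.0 mm against 276.6 mm for the mark. Now I'll take the hand straight down and back.

Call:
drive_tool --deltas '[[[0,0,0],[0,0,-0.2],0],[[0,0,0],[0.01,0,-0.3],0],[[0,0,0],[0.02,0,-0.5],0],[[0,0,0],[0.02,0,-0.7],0],[[0,0,0],[0.02,0,-0.8],0],[[0,0,0],[0.02,0,-0.8],0],[[0,0,0],[0.02,0,-0.8],0],[[0,0,0],[0.02,0,-0.8],0],[[0,0,0],[0.02,0,-0.8],0],[[0,0,0],[0.02,0,-0.8],0],[[0,0,0],[0.02,0,-0.8],0],[[0,0,0],[0,0,-0.4],0]]'

```text
clock: 14.82
tool_pos: [0.6538, -0.0713, 0.182]
eef_rot: [0.001, 0.023, 0.101, 0.995]
contact_force: [0.1, 0.5, 0.4]
opening: 0.006
```

Call:
drive_tool --deltas '[[[0,0,0],[-0.5,0,0],0],[[0,0,0],[-0.8,0,0],0],[[0,0,0],[-0.8,0,0],0],[[0,0,0],[-0.8,0,0],0],[[0,0,0],[-0.8,0,0],0],[[0,0,0],[-0.8,0,0],0],[[0,0,0],[-0.5,0,0],0],[[0,0,0],[0,0,0],0],[[0,0,0],[0,0,0],0]]'

```text
clock: 15.57
tool_pos: [0.6048, -0.0815, 0.1859]
eef_rot: [0.001, 0.023, 0.102, 0.995]
contact_force: [-0.1, 0.3, 0.1]
opening: 0.009
```

```bash
python3 lev2.py l4.png | sed -n '1p;3p;6p;10,12p'
python3 - <<'E'
from plant import r
import cv2
cv2.imwrite('pics/s4.png',r.snapshot('side')['color'][:,:,::-1])
E
```

```text
15.5667 [ 0.6047966  -0.0815033   0.18592248] [-0.1  0.3  0.1] [ 1.05  1.78 -1.29  2.45  3.45  1.23 -0.01]
281 row118:  88/  8 112/ 13 161/ 20 161/ 21 160/ 19 161/ 21 159/ 20 138/ 16  78/  8  78/  8  78/ 26  81/ 78  80/ 78  80/ 78  81/ 79  81/ 79  81/ 78  81/ 79
290 row118: 136/ 48 129/ 22 129/ 24 129/ 23 129/ 23 129/ 22 129/ 22 134/ 25 159/ 36 114/ 21  97/ 19  74/ 35  54/ 52  54/ 52  54/ 53  55/ 52  55/ 53  55/ 54
294 row118: 122/ 34 129/ 23 129/ 22 129/ 23 130/ 23 129/ 22 130/ 24 130/ 23 138/ 27 143/ 31  99/ 17  97/ 27  85/ 66  86/ 66  87/ 66  86/ 65  86/ 66  86/ 65
295 row118: 121/ 34 130/ 23 130/ 23 129/ 22 129/ 23 130/ 23 130/ 24 140/ 28 163/ 38 144/ 31  99/ 16  98/ 26  86/ 64  86/ 65  86/ 66  86/ 65  86/ 65  86/ 66
296 row118: 120/ 37 129/ 22 130/ 24 130/ 23 129/ 22 129/ 23 134/ 25 164/ 39 163/ 38 145/ 32  99/ 17  98/ 24  89/ 53  86/ 65  86/ 65  87/ 66  86/ 66  87/ 66
```

View pics/s4.png

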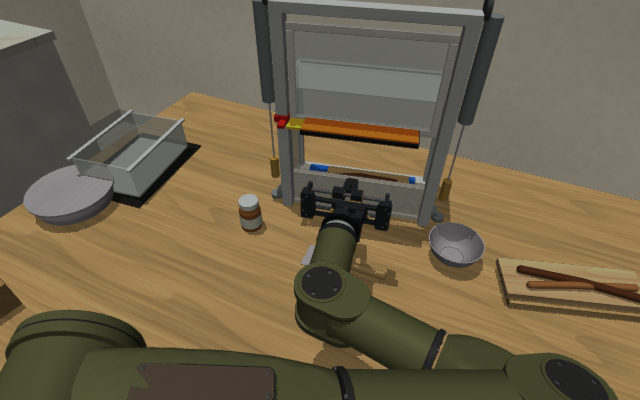

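The pointer and clip are level at about (290,122), and the window did not move when the hand came off. The jar (250,212), bowl (456,245) and scraper (308,255) are in place. I'll draw the hand back a little further, then hand in.

Call:
drive_tool --deltas '[[[0,0,0],[-0.5,0,0],0],[[0,0,0],[-0.7,0,0],0],[[0,0,0],[-0.7,0,0],0],[[0,0,0],[-0.5,0,0],0],[[0,0,0],[0,0,0],0],[[0,0,0],[0,0,0],0]]'

```text
clock: 16.27
tool_pos: [0.5811, -0.0863, 0.1869]
eef_rot: [0.001, 0.023, 0.102, 0.995]
contact_force: [0.4, 0.6, 0.9]
opening: 0.005
```

```bash
python3 lev2.py l5.png | sed -n '1p;3p;6p;11p'; python3 -c "
from plant import r
print(r.finish_job())"
```

```text
16.2667 [ 0.58110438 -0.08632765  0.18692979] [0.4 0.6 0.9] [ 1.08  1.79 -1.27  2.5   3.46  1.25  0.01]
281 row118:  87/ 10 111/ 14 160/ 19 159/ 19 160/ 20 160/ 19 158/ 20 137/ 15  77/  6  77/  6  78/ 25  80/ 78  81/ 78  80/ 77  81/ 79  81/ 78  81/ 78  81/ 79
290 row118: 135/ 47 129/ 23 129/ 22 128/ 23 129/ 24 129/ 23 129/ 24 133/ 25 158/ 36 113/ 20  96/ 18  73/ 35  54/ 53  53/ 52  53/ 52  54/ 52  54/ 53  54/ 53
295 row118: 120/ 35 128/ 23 129/ 23 129/ 25 129/ 23 128/ 22 130/ 24 138/ 26 161/ 37 142/ 31  99/ 17  97/ 26  86/ 63  85/ 65  86/ 65  85/ 65  85/ 65  86/ 65
the job is handed in; nothing more can be done
None
```

The window is open at the mark and the job is handed in at about 16.4 s, within the 42 s limit. I pushed the lip up from beneath with the closed fingertips at about 35 mm/s, slower near the mark. I then lowered the hand and drew it back.

- **Level:** the side camera put the middle of the pointer at 276.5–277.0 mm and the mark at 276.6 mm, about 0.4 mm apart at most. The pointer rows did not change after the hand came off. Both heights come from one camera, calibrated to about 2 mm. They lie side by side in the same plane, so their difference should be more accurate than either height.
- **Force:** the readings I took during the push stayed at about 6 N or less. The last reading showed about 1 N, with the hand roughly 5 cm in front of the lip and touching nothing.
- **Other things:** the jar, bowl, scraper and red clip were in place in the last full picture, taken just before the final 2.4 cm retreat.
- **What went wrong:** while the hand was turning level, the wrist reached its joint limits and the arm fell behind the commanded pose by several cm. It was in free space at the time, and I corrected it before going under the lip.

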